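# Angle a mist bar through the propagator's vent and hold it level inside

### The job

The propagator's clear cover stays clamped on, so slide the vent shutter in its roof fully open, take the standing T-shaped mist bar by the square grip at the top of its riser, tilt it and feed its cross-bar through the vent slot, long arm first, without forcing it against the cover or touching the plugs. Bring it level inside, riser near the middle of the slot, cross-bar about midway between plugs and roof and touching nothing, and finish while still holding it there so that I can fit the collar. Leave the other things on the bench where they are.

Things in the scene. Friction and masses are not known exactly. Their poses are not given: they have to be found in the camera images.
- propagator: Seedling propagator fixed to the bench: black base tray 220 (x) x 350 (y), rim 54 high, with a clear cover, white edge trims, roof top face at z = 172, roof 4 thick. Origin at the centre of its underside; x depth, y width, z up. Inside it is free for x -101 to 101, y -166 to 166, from the plugs (z = 30) to the roof's underside (z = 168). Steel clamps stick out 10 in front and behind.
- vent_mid (a point): Centre of the only vent slot in the roof, on its top face (propagator x = -20, y = 0, z = 172); axes as the propagator's. The slot is 48 wide in x, 110 long in y, square edged, with a flat white bezel. Two white shutter rails 9 high stand on the roof along x, 64 to 74 either side of this point in y.
- vent_shutter (a joint): Position of the vent shutter, m: 0 = slot covered, 0.058 = fully open. Opens towards the propagator's +x (away from the robot) with about 1.5 N of friction and stays where it is left. Grey plate 64 (x) x 132 (y) x 4 on the roof between the rails, centred on the slot at 0.
- shutter_grip (a point): In the middle of the shutter's upright finger ridge, which is 12 thick in the propagator's x, 60 long in its y and stands 29 above the plate. This point is 18 above the plate's top face, 11 below the ridge's top; it moves with the shutter.
- mist_bar: Loose upside-down T of grey pipe, about 0.16 kg, standing on its cross-bar. Cross-bar along its own y: 120 to +y (long arm), 60 to -y (short arm), pipe 20 thick; end caps 30 wide (x), 16 long, 26 tall; tee 28 x 40 x 26 under the riser. Riser 18 thick (25 up to z = 42). Top at z = 184. Origin on the underside, below the riser axis; z up along the riser.
- riser_grip (a point): Middle of the mist bar's square hand grip (22 x 22, from 121 to 173 above the underside), on the riser axis, 147 above the underside; its faces look along the mist bar's own x and y.
- long_end (a point): Outer end of the cross-bar's long (+y) arm, on the pipe axis: 13 above the mist bar's underside, 120 from the riser axis.
- short_end (a point): Outer end of the cross-bar's short (-y) arm, on the pipe axis: 13 above the underside, 60 from the riser axis.
- plug_tray: Black tray of plugs with tiny sprouts, filling the propagator's base, 196 x 324; origin under its centre; plug tops 30 above the bench, sprouts to 37. Fixed.
- dibber: Bystander: turned wooden dibber, 28x138x28, lying on the bench; origin under its middle.
- label_box: Bystander: small carton 61x88x46; origin under its middle.
- vial: Bystander: small bottle with white cap, 25 across, 64 tall; origin under its middle.
- sample_cup: Bystander: small lidded sample cup, 54 across, 28 tall; origin under its middle.
Not all that is in view belongs to the job. There is more than one size of the mist_bar; the job needs the larger.

How it is judged:
By the outcome, as a careful person would: the job done as asked, in the order asked, and still so for the second after the job is handed in, while the arm keeps its last pose, push and grip.
It also fails if it takes over 67 s, if anything falls off the work surface, if the arm or the gripper's body presses on something with over 40 N, if the wrist force passes 120 N, or if a joint passes its speed limit or range.

### The arm

A 7-joint arm with a two-finger parallel gripper is mounted at the origin on a cart in front of the work surface, level with it; the furniture and walls round the work are solid. World frame = base frame: x ahead of the robot, y to its left, z up, the work surface at z = 0. Lengths are in m, angles in rad, forces in N, time in s.
With the tool pointing down it reaches from about 0.35 to 0.9 m from the base axis. Payload 8.1 kg.
Tool frame: the origin (TCP) lies between the finger pads; the fingertips stand 22 mm ahead of it and the grasp point (between the pads) lies 3 mm ahead of it (arm.tip_reach is the distance from the TCP to the fingertips, in m); z points along the fingers, y is the line along which they close (so a half turn about z gives the same grasp; the last joint's range is limited). The gripper opens to 92 mm and grips with 3 to 60 N. Pads are 19 mm wide; open, the fingers measure 130 mm over their backs; the gripper's body (75 mm by 190 mm) begins 47 mm behind the grasp point.
Start: joints at [1.182, 0.434, 0.025, 1.573, -0.012, 1.134, -0.075], TCP at [0.176, -0.6, 0.216] pointing down, gripper open.
Joint ranges: [-2.62, 2.62], [-0.44, 2.09], [-1.27, 1.32], [0.08, 2.57], [-1.32, 4.46], [0.12, 2], [-2.74, 2.74]. Speed limits (rad/s): [2.22, 2.22, 3.01, 3.01, 3.14, 3.14, 3.14].

### API

Orientations are given as a rotation vector (axis times angle).
In Python, from cell import telemetry, vision, job, arm gives the robot as it stands. The module is installed in compiled form; this text tells all that it offers.
- The arm moves only by the shell command python3 -m creep 'ROWS' [FORCE]. ROWS is text: rows parted by semicolons, each of 7 numbers parted by spaces: the finger opening in cm, from 0 to 9.18, then the shift along the tool's x, y, z in cm, then the turn, a rotation vector about the tool's x, y, z in degrees. A call has 1 to 5 rows; each row is the pose to reach, as a shift and turn from the pose commanded when the call began, along the tool's axes at that moment; what a row does not reach only later rows make up. A row lasts 1/8 s, in which the tool goes at most 62.5 mm and 10.7 degrees, less where a joint would pass 70% of its speed; a pose out of reach is approached as far as the arm can. A call with a gripper value outside its range is refused whole. The fingers move at their own pace and stop on an object; FORCE is the grip in N (left out, the last holds). Time passes only in rows, so rows that repeat a pose let the fingers close. It gives the time, the measured TCP pose, the force, the opening and the grip force at its end, in the units of the state.
- telemetry.observe(): the state, without advancing time (a new reading comes with each control period).
- vision.get_image(name): name is "scene" or "top"; returns the picture (480x640x3 uint8, red, green, blue); there is no depth.
- vision.camera_info(name): a dict with "fov_y" (degrees; the focal length in pixels is half the picture's height over the tangent of half this angle, whatever the lens; pixels are square), "cx", "cy" (the principal point, pixels), "extrinsics" (4x4, takes a point from camera to world coordinates). Camera axes: x right, y down, z forward; pixel columns grow to the right and rows downward; lengths in m; the calibration is good to about 2 mm. A picture is of the moment at which its call begins. camera_info takes no time and is no camera call.
- job.sign_off(): hands the job in; it is judged then, once.
The state is a dict: "clock": time; "joints": joint angles; "dq": joint speeds; "joint_efforts": joint torques, N m; "position": TCP position; "ee_rot": TCP orientation; "force": force on the tool from outside, world axes, zero at the start; "ft_torque": the same for the moment, N m; "width": opening from 0.0 (shut) to 1.0 (fully open); "gripper_force": force on a finger pad.
Only numpy, scipy, OpenCV 4.12 (cv2) and the standard library are available. Lean on these libraries where they do the work, as an engineer would, in place of code of your own. Each camera call takes 0.05 s, during which the arm holds its last target. There are 200 camera calls.

## Working session

There is one attempt and no reset: what is moved stays moved. The work goes in short steps, Python scripts to look and compute and a shell command to move; the robot and the scene stay as the last step left them, time stands still between calls to the robot, and variables do not carry over. Pictures are saved under pics/ and viewed, at most 10 in all, crops included, and the job is handed in when it is done.

```bash
mkdir -p pics
python3 - <<'E'
from cell import telemetry, vision, job, arm
import cv2
s=telemetry.observe()
print({k:(v if not hasattr(v,'tolist') else [round(x,4) for x in v.tolist()]) for k,v in s.items()})
for n in ("scene","top"):
    print(n,vision.camera_info(n))
    cv2.imwrite(f"pics/{n}0.png",vision.get_image(n)[:,:,::-1])
print(arm.tip_reach)
E
```

```text
{'clock': 0.0, 'joints': [1.1824, 0.4352, 0.0249, 1.5741, -0.0116, 1.134, -0.0751], 'dq': [-0.0019, 0.0016, 0.0003, 0.0016, -0.0017, 0.0009, 0.0005], 'joint_efforts': [-0.0007, -66.784, 0.9851, -31.4448, -0.0604, 0.043, 0.0002], 'position': [0.176, -0.5992, 0.2156], 'ee_rot': [-3.1081, -0.4472, 0.0006], 'force': [0.4104, 0.6648, -0.7258], 'ft_torque': [-0.0475, 0.0029, 0.0037], 'gripper_force': 0.0, 'width': 1.0007676402865273}
scene {'fov_y': 44.782898022935456, 'cx': 319.0907560023419, 'cy': 234.48869708748015, 'extrinsics': array([[ 0.85167769, -0.39611758,  0.34312675,  0.14316726],
       [-0.52400229, -0.65387021,  0.54577958, -0.54706539],
       [ 0.00816748, -0.6446275 , -0.76445319,  1.11478069],
       [ 0.        ,  0.        ,  0.        ,  1.        ]])}
top {'fov_y': 50.711512027764165, 'cx': 320.38381814667366, 'cy': 241.0076777611387, 'extrinsics': array([[-0.01141771, -0.9992961 ,  0.03573437,  0.51502922],
       [-0.99993204,  0.01149461,  0.00194707,  0.14704737],
       [-0.00235645, -0.03570971, -0.99935943,  1.3716441 ],
       [ 0.        ,  0.        ,  0.        ,  1.        ]])}
0.022
```

View pics/scene0.png

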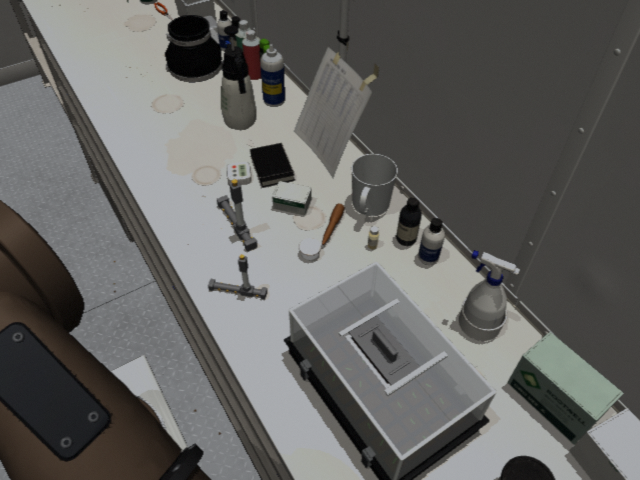

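View pics/top0.png

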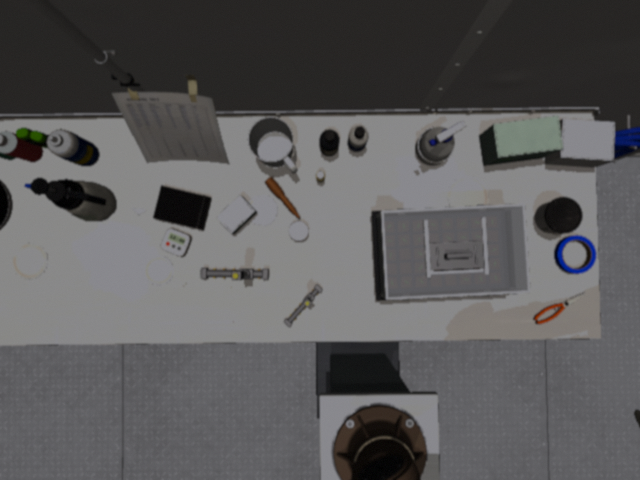

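The scene view shows two T bars, the larger near scene (237,215) / top (235,273) and the smaller near top (303,305). The propagator is at top (450,252), with its shutter ridge near (458,257). I'll zoom in.

Run:
```python
import cv2,numpy as np
t=cv2.imread('pics/top0.png');s=cv2.imread('pics/scene0.png')
a=cv2.resize(t[255:295,190:290],(800,320),interpolation=cv2.INTER_CUBIC)
b=cv2.resize(t[195:307,365:533],(420,280),interpolation=cv2.INTER_CUBIC)
c=cv2.resize(s[165:265,200:335],(378,280),interpolation=cv2.INTER_CUBIC)
o=np.zeros((600,800,3),np.uint8);o[:320]=a;o[320:,:420]=b;o[320:,422:]=c
cv2.imwrite('pics/crop1.png',o)
```

```text
(no output)
```

View pics/crop1.png

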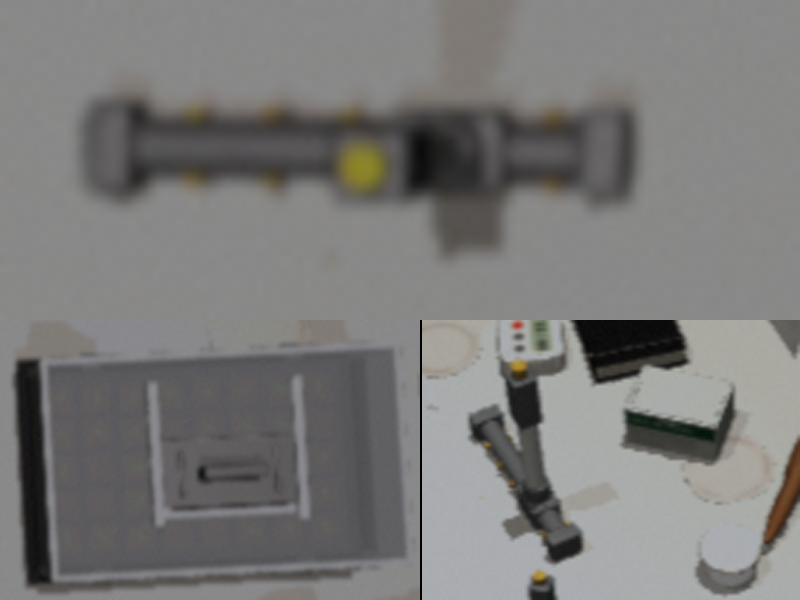

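The crop shows the large bar's long arm pointing left (world +y). Its end caps are at top px (201,273.5) and (269,274), and the yellow riser top is at (235.2,276). The roof corners are near (384,212), (522,206), (527,290) and (386,298), and the shutter ridge centre is near (458,255).

```bash
cat > h.py <<'E'
import numpy as np, cv2
from cell import telemetry, vision
from scipy.spatial.transform import Rotation as R
def K(n):
    c=vision.camera_info(n); f=240/np.tan(np.radians(c['fov_y'])/2); return f,c['cx'],c['cy'],c['extrinsics']
def back(n,uv,z):
    f,cx,cy,E=K(n); d=E[:3,:3]@np.array([(uv[0]-cx)/f,(uv[1]-cy)/f,1]); o=E[:3,3]; return o+d*(z-o[2])/d[2]
def proj(n,P):
    f,cx,cy,E=K(n); P=np.atleast_2d(P); q=(P-E[:3,3])@E[:3,:3]; return np.c_[cx+f*q[:,0]/q[:,2],cy+f*q[:,1]/q[:,2]]
E
python3 - <<'E'
from h import *
np.set_printoptions(precision=4,suppress=True)
C=[back('top',p,.172) for p in [(384.2,211.8),(521.8,206.2),(527,290.2),(385.8,298.2)]]
for c in C: print('corner',c)
print('mean',np.mean(C,0))
b=lambda x,y:(365+x/2.5,195+(y-320)/2.5)
for p in [(150,383),(160,523),(297,378),(304,515)]: print('rail',back('top',b(*p),.181))
print('ridge',[back('top',b(*p),.205) for p in [(197,474),(270,470)]])
print('bezel',[back('top',b(*p),.172) for p in [(160,515),(303,512)]])
for nm,p,z in [('long',(190+88/8,255+148/8),.02),('short',(190+632/8,255+152/8),.02),('top',(190+362/8,255+168/8),.184)]: print(nm,back('top',p,z))
E
cat > plan.py <<'E'
import numpy as np, heapq
from itertools import product
def box(y0,y1,z0,z1,s=3):
    ys=np.linspace(y0,y1,max(2,int((y1-y0)/s)+1)); zs=np.linspace(z0,z1,max(2,int((z1-z0)/s)+1))
    return np.array([(y,z) for y in ys for z in zs if y in(y0,y1) or z in(z0,z1)])
bar=np.vstack([box(-60,120,3,23),box(104,120,0,26),box(-60,-44,0,26),box(-20,20,0,26),box(-12.5,12.5,26,42),box(-9,9,42,121),box(-11,11,121,184),
 box(-13,13,128,194),box(-38,38,194,330,6)])  # fingers, body
def rectd(p,y0,y1,z0,z1):
    dy=np.maximum(y0-p[...,0],p[...,0]-y1); dz=np.maximum(z0-p[...,1],p[...,1]-z1)
    return np.where((dy>0)&(dz>0),np.hypot(dy,dz),np.maximum(dy,dz))
obs=[(-175,-55,168,172),(55,175,168,172),(-74,-64,172,181),(64,74,172,181),(-175,175,-50,37),(-180,-166,0,172),(166,180,0,172)]
def clear(y,z,t):
    c,s=np.cos(-t),np.sin(-t)
    p=bar@np.array([[c,s],[-s,c]])+[y,z]
    return min(rectd(p,*o).min() for o in obs)
if __name__=='__main__':
    Y=np.arange(-150,71,5);Z=np.arange(40,321,5);T=np.radians(np.arange(0,91,5))
    F=np.array([[[clear(y,z,t) for t in T] for z in Z] for y in Y]); np.save('F.npy',F)
    iy=lambda y:int(round((y+150)/5)); goal=(iy(0),int(round((85-40)/5)),0)
    # widest path from any free (z=320 level) to goal
    best={goal:F[goal]};par={};h=[(-F[goal],0,goal)];done=set()
    while h:
        c,l,n=heapq.heappop(h)
        if n in done: continue
        done.add(n)
        if n[1]==len(Z)-1 : break
        for d in product((-1,0,1),repeat=3):
            m=tuple(np.add(n,d))
            if min(m)<0 or any(m[i]>=F.shape[i] for i in range(3)) or m in done: continue
            w=min(-c,F[m])
            if w>best.get(m,-99): best[m]=w;par[m]=n;heapq.heappush(h,(-w,l+1,m))
    print('bottleneck',-c)
    # then shortest path with clearance >= thr
    for thr in (-c-.5,-c-1.5):
        pen=lambda m:1+20/max(F[m],.5)
        dist={goal:0};par={};h=[(0,goal)];done=set()
        while h:
            c2,n=heapq.heappop(h)
            if n in done: continue
            done.add(n)
            if n[1]==len(Z)-1: break
            for d in product((-1,0,1),repeat=3):
                m=tuple(np.add(n,d))
                if min(m)<0 or any(m[i]>=F.shape[i] for i in range(3)) or m in done or F[m]<thr: continue
                v=c2+pen(m)*np.linalg.norm(d)
                if v<dist.get(m,1e9): dist[m]=v;par[m]=n;heapq.heappush(h,(v,m))
        path=[n]
        while n!=goal: n=par[n];path.append(n)
        print('max tilt',max(np.degrees(T[p[2]]) for p in path),len(path))
        print([(int(Y[p[0]]),int(Z[p[1]]),int(round(np.degrees(T[p[2]]))),round(float(F[p]),1)) for p in path])
E
time python3 plan.py
```

```text
corner [ 0.6256 -0.0029  0.172 ]
corner [ 0.6351 -0.3297  0.172 ]
corner [ 0.4362 -0.3368  0.172 ]
corner [ 0.4211 -0.0034  0.172 ]
mean [ 0.5295 -0.1682  0.172 ]
rail [ 0.6038 -0.0975  0.181 ]
rail [ 0.4721 -0.1044  0.181 ]
rail [ 0.6069 -0.236   0.181 ]
rail [ 0.478  -0.2396  0.181 ]
ridge [array([ 0.5176, -0.1343,  0.205 ]), array([ 0.5205, -0.2015,  0.205 ])]
bezel [array([ 0.4793, -0.1065,  0.172 ]), array([ 0.4806, -0.2416,  0.172 ])]
long [0.4803 0.4689 0.02  ]
short [0.477  0.2876 0.02  ]
top [0.4778 0.3496 0.184 ]
bottleneck 12.868687767856386
max tilt 85.0 48
[(-20, 320, 85, 49.4), (-20, 315, 85, 46.4), (-20, 310, 85, 43.8), (-20, 305, 85, 41.7), (-20, 300, 85, 40.1), (-20, 295, 85, 39.1), (-20, 290, 85, 38.6), (-20, 285, 85, 38.6), (-20, 280, 85, 39.0), (-20, 275, 85, 39.4), (-20, 270, 85, 39.8), (-20, 265, 85, 40.3), (-20, 260, 85, 41.1), (-20, 255, 85, 42.5), (-20, 250, 85, 44.5), (-20, 245, 85, 44.2), (-20, 240, 85, 43.8), (-20, 235, 85, 42.1), (-20, 230, 80, 40.1), (-20, 225, 80, 41.0), (-20, 220, 80, 41.8), (-20, 215, 80, 39.1), (-20, 210, 75, 38.6), (-20, 205, 75, 35
[... 887 characters left out ...]
43.8), (-20, 235, 85, 42.1), (-20, 230, 80, 40.1), (-20, 225, 80, 41.0), (-20, 220, 80, 41.8), (-20, 215, 80, 39.1), (-20, 210, 75, 38.6), (-20, 205, 75, 35.9), (-20, 200, 70, 36.6), (-20, 195, 65, 33.6), (-20, 190, 65, 34.7), (-20, 185, 60, 33.5), (-20, 180, 60, 32.1), (-15, 175, 55, 30.3), (-10, 170, 50, 25.5), (-10, 165, 50, 26.3), (-5, 160, 45, 23.2), (0, 155, 40, 19.8), (5, 150, 35, 16.5), (10, 145, 30, 13.4), (10, 140, 30, 13.0), (10, 135, 25, 12.9), (10, 130, 25, 14.0), (10, 125, 20, 15.8), (10, 120, 15, 15.6), (10, 115, 15, 18.5), (10, 110, 10, 24.3), (5, 105, 5, 32.0), (0, 100, 0, 42.0), (0, 95, 0, 46.0), (0, 90, 0, 46.0), (0, 85, 0, 46.0)]
real	0m23.886s
user	0m24.076s
sys	0m0.152s
```

```bash
cat > ov.py <<'E'
from h import *
def bx(x0,x1,y0,y1,z0,z1):
    P=np.array([(x,y,z) for x in(x0,x1) for y in(y0,y1) for z in(z0,z1)])/1000.
    return [(P[i],P[j]) for i in range(8) for j in range(i) if bin(i^j).count('1')==1]
def seg(S,x,y,yaw): M=R.from_euler('z',yaw,degrees=True).as_matrix(); return [(M@a+[x,y,0],M@b+[x,y,0]) for a,b in S]
def draw(n,img,segs,crop,k,col):
    x0,y0,x1,y1=crop; o=cv2.resize(img[y0:y1,x0:x1],None,fx=k,fy=k,interpolation=cv2.INTER_CUBIC)
    for S,c in zip(segs,col):
        for s in S:
            q=((proj(n,np.array(s))-[x0,y0]+.5)*k-.5); cv2.line(o,*[tuple(int(round(v*8)) for v in p) for p in q],c,1,cv2.LINE_AA,3)
    return o
E
python3 - <<'E'
from ov import *
s=cv2.imread('pics/scene0.png');t=cv2.imread('pics/top0.png')
PR=(.5295,-.1685,2.0);B=(.478,.349,-1)
roof=seg(bx(-105,105,-170,170,172,172),*PR)
slot=seg(bx(-44,4,-55,55,172,172),*PR)
rid=seg(bx(-26,-14,-30,30,176,205)+bx(-52,12,-66,66,176,176),*PR)
rail=seg(bx(-60,60,64,74,181,181)+bx(-60,60,-74,-64,181,181),*PR)
bar=seg(bx(-10,10,-60,120,3,23)+bx(-15,15,104,120,0,26)+bx(-15,15,-60,-44,0,26)+bx(-11,11,-11,11,121,173),*B)
G=(0,255,0);RD=(0,0,255);Bl=(255,120,0);Ye=(0,255,255)
a=draw('scene',s,[roof,rid,rail],(282,262,500,480),2.5,[G,RD,Bl])
b=draw('scene',s,[bar],(210,172,262,252),4.8,[G])
c=draw('top',t,[bar],(195,262,277,285),3,[G])
o=np.zeros((600,800,3),np.uint8)
for im,y,x in((a,0,0),(b,0,548),(c,400,548)): 
    im=im[:600-y,:800-x];o[y:y+im.shape[0],x:x+im.shape[1]]=im
cv2.imwrite('pics/ov1.png',o)
E
python3 - <<'E'
import numpy as np
F=np.load('F.npy')
import heapq
from itertools import product
goal=(30,9,0)
for mt in range(4,19,1):
    best={goal:F[goal]};h=[(-F[goal],goal)];done=set();
    while h:
        c,n=heapq.heappop(h)
        if n in done: continue
        done.add(n)
        if n[1]==F.shape[1]-1: break
        for d in product((-1,0,1),repeat=3):
            m=tuple(np.add(n,d))
            if min(m)<0 or m[0]>=F.shape[0] or m[1]>=F.shape[1] or m[2]>mt or m in done: continue
            w=min(-c,F[m])
            if w>best.get(m,-99): best[m]=w;heapq.heappush(h,(-w,m))
    print(mt*5,round(-c,1),end='; ')
E
```

```text
20 -0.2; 25 4.9; 30 9.8; 35 12.9; 40 12.9; 45 12.9; 50 12.9; 55 12.9; 60 12.9; 65 12.9; 70 12.9; 75 12.9; 80 12.9; 85 12.9; 90 12.9;
```

View pics/ov1.png

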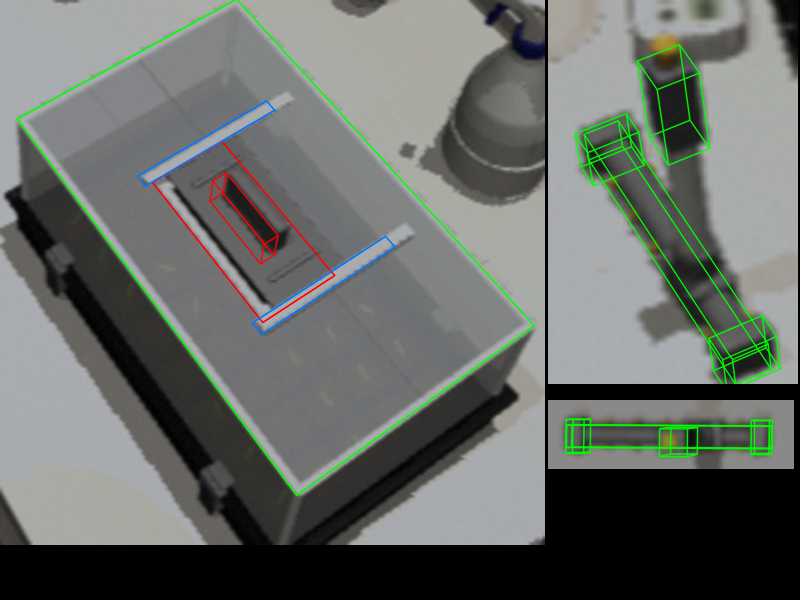

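The overlay fits well, so the propagator is at about (0.5295, -0.1685) with yaw 2°, and the bar at (0.478, 0.349) with yaw -1°. The red ridge box sits about 11 mm short of the real ridge, so the shutter already stands slightly open. A tilt of 35–40° gives about 13 mm of clearance.

```bash
cat > go.py <<'E'
import sys
from h import *
# usage: go.py x y z yaw tilt  (TCP target; tilt>0 = tool leans so bar +y end goes down)
def tgt(yaw,tilt): return R.from_euler('z',yaw,degrees=True)*R.from_euler('x',-tilt,degrees=True)*R.from_euler('x',180,degrees=True)
def rel(x,y,z,yaw,tilt,s=None):
    s=s or telemetry.observe(); R0=R.from_rotvec(s['ee_rot'])
    d=R0.inv().apply(np.array([x,y,z])-s['position'])*100; w=(R0.inv()*tgt(yaw,tilt)).as_rotvec(degrees=True)
    return np.round(d,2),np.round(w,1)
if __name__=='__main__':
    s=telemetry.observe(); a=sys.argv[1:]
    print(round(s['clock'],2),np.round(s['position'],4),'F',np.round(s['force'],1),'w',round(s['width'],3),'gf',round(s['gripper_force'],1),'j',np.round(s['joints'],2))
    for i in range(0,len(a),5): print(*rel(*map(float,a[i:i+5])))
E
python3 go.py .5205 -.1688 .27 2 0
```

```text
0.1 [ 0.176  -0.5992  0.2157] F [ 0.3  0.4 -0.2] w 1.001 gf 0.0 j [ 1.18  0.44  0.02  1.57 -0.01  1.13 -0.08]
[ 45.18 -31.59  -5.39] [-0.1  0.  14.4]
```

```bash
python3 -m creep '7.6 0 0 -5.4 0 0 0; 7.6 5 -3.5 -5.4 0 0 4; 7.6 10 -7 -5.4 0 0 8; 7.6 15 -10.5 -5.4 0 0 14.4; 7.6 20 -14 -5.4 0 0 14.4' && python3 go.py .5205 -.1688 .27 2 0
```

```text
clock: 0.72
position: [0.3294, -0.4071, 0.2702]
ee_rot: [-3.141, -0.051, 0.0]
force: [0.7, -0.6, -0.4]
width: 0.828
gripper_force: 0.0
0.72 [ 0.3294 -0.4071  0.2702] F [ 0.7 -0.6 -0.4] w 0.828 gf 0.0 j [ 0.82  0.23 -0.03  1.73  0.01  1.18 -0.76]
[ 1.987e+01 -2.320e+01  2.000e-02] [-0.   0.  -0.1]
```

```bash
python3 -m creep '7.6 4 -4.6 0 0 0 0; 7.6 8 -9.2 0 0 0 0; 7.6 12 -13.8 0 0 0 0; 7.6 16 -18.5 0 0 0 0; 7.6 19.85 -23.2 0 0 0 0' >/dev/null; python3 -m creep '7.6 0 0 0 0 0 0; 7.6 0 0 0 0 0 0' && python3 go.py .5205 -.1688 .205 2 0
python3 - <<'E'
from ov import *
s=vision.get_image('scene')[:,:,::-1];t=vision.get_image('top')[:,:,::-1]
a=draw('scene',s,[],(300,240,480,420),3,[])
b=draw('top',t,[],(410,200,495,300),3,[])
o=np.zeros((540,800,3),np.uint8);o[:540,:540]=a;o[:300,542:797]=b
cv2.imwrite('pics/grip1.png',o)
E
```

```text
clock: 1.6
position: [0.5186, -0.1706, 0.2699]
ee_rot: [3.141, 0.055, -0.002]
force: [-0.7, -0.7, -0.6]
width: 0.827
gripper_force: 0.0
1.6 [ 0.5186 -0.1706  0.2699] F [-0.7 -0.7 -0.6] w 0.827 gf 0.0 j [ 0.38  0.28 -0.21  1.67  0.06  1.2  -1.38]
[ 0.21 -0.17  6.49] [ 0.   0.1 -0. ]
```

View pics/grip1.png

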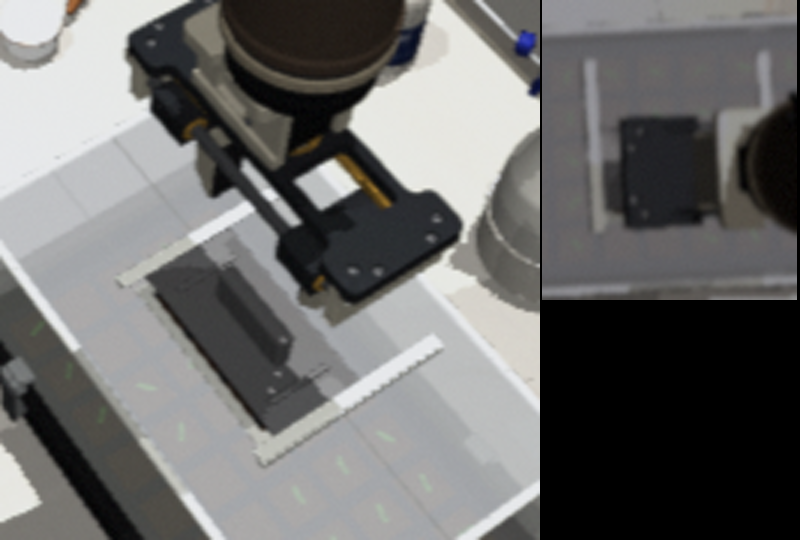

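The gripper hangs centred above the ridge, which is near (255,315) in the crop, and the fingers straddle its 60 mm length. I'll lower and close.

```bash
python3 -m creep '7.6 0.2 -0.15 3 0 0 0; 7.6 0.2 -0.15 5 0 0 0; 7.6 0.2 -0.15 6.5 0 0 0; 7.6 0.2 -0.15 6.5 0 0 0' ; python3 -m creep '5 0 0 0 0 0 0; 5 0 0 0 0 0 0; 5 0 0 0 0 0 0; 5 0 0 0 0 0 0' 20
```

```text
clock: 2.2
position: [0.52, -0.1695, 0.2046]
ee_rot: [-3.141, -0.052, 0.003]
force: [0.7, -0.1, 0.8]
width: 0.826
gripper_force: 0.0
clock: 2.7
position: [0.5211, -0.1687, 0.2057]
ee_rot: [3.141, 0.054, 0.001]
force: [0.2, -0.3, -0.4]
width: 0.548
gripper_force: 0.0
```

Run:
```python
from ov import *
for p in [(220,265),(290,340)]: print(back('scene',(300+p[0]/3,240+p[1]/3),.205))
s=vision.get_image('scene')[:,:,::-1];t=vision.get_image('top')[:,:,::-1]
a=draw('scene',s,[],(300,240,480,420),3,[])
b=draw('top',t,[],(410,200,495,300),3,[])
o=np.zeros((540,800,3),np.uint8);o[:540,:540]=a;o[:300,542:797]=b
cv2.imwrite('pics/grip2.png',o)
```

```text
[ 0.5192452  -0.13634687  0.205     ]
[ 0.52515551 -0.19876141  0.205     ]
```

View pics/grip2.png

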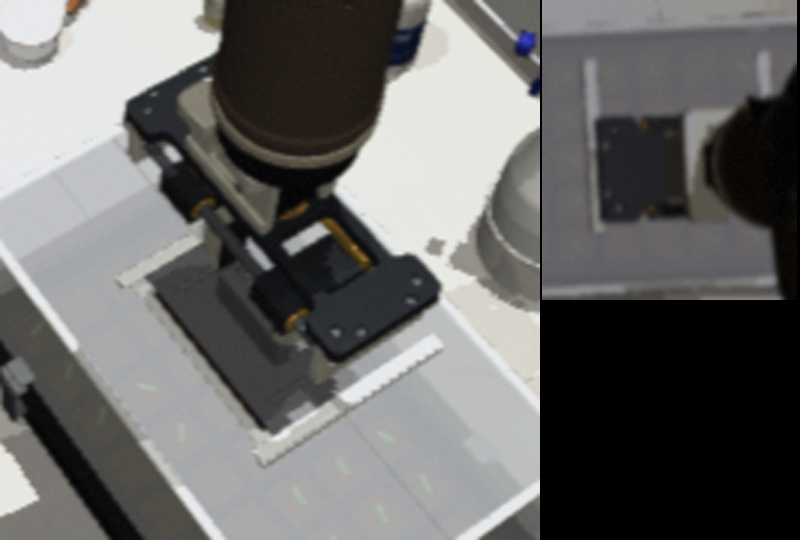

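```bash
python3 - <<'E'
from ov import *
for h in (25,30,38,44): print(h,[np.round((proj('scene',(.521,-.1687+sg*h/1000,.184))[0]-[300,240])*3) for sg in(1,-1)])
E
python3 -m creep '5 0 0 0 0 0 0; 5 0 0 0 0 0 0' 20
```

```text
25 [array([227., 291.]), array([275., 354.])]
30 [array([222., 285.]), array([280., 361.])]
38 [array([214., 275.]), array([288., 371.])]
44 [array([209., 267.]), array([295., 379.])]
clock: 3.05
position: [0.521, -0.1687, 0.2054]
ee_rot: [3.141, 0.054, -0.0]
force: [-0.6, -0.2, -1.3]
width: 0.549
gripper_force: 0.0
```

```bash
python3 - <<'E'
from ov import *
print(back('top',(410+55/3,200+167/3),.28),back('top',(410+143/3,200+167/3),.28))
# scene: plate corners near side in grip2: right end bottom edge (335,355)-(440,290) approx
print(back('scene',(300+385/3,240+305/3),.27))
E
python3 -m creep '7.6 0 0 -2 0 0 0; 7.6 0 0 -4 0 0 0; 7.6 0 0 -6 0 0 0; 0 -3 0 -6 0 0 0; 0 -5.5 0 -6 0 0 0' 20;python3 -m creep '0 0 0 0 0 0 0; 0 0 0 0 0 0 0;0 0 0 0 0 0 0; 0 0 0 0 0 0 0; 0 0 0 0 0 0 0'; python3 go.py .47 -.169 .211 2 0
```

```text
[ 0.51980234 -0.08292652  0.28      ] [ 0.51908052 -0.14605347  0.28      ]
[ 0.55520786 -0.2334949   0.27      ]
clock: 3.68
position: [0.4653, -0.1706, 0.2655]
ee_rot: [3.141, 0.054, 0.0]
force: [-0.9, 0.2, -0.4]
width: 0.661
gripper_force: 0.0
clock: 4.3
position: [0.4662, -0.1705, 0.2653]
ee_rot: [-3.141, -0.054, 0.0]
force: [-0.0, 0.2, -0.7]
width: 0.114
gripper_force: 0.0
4.3 [ 0.4662 -0.1705  0.2653] F [-0.   0.2 -0.7] w 0.114 gf 0.0 j [ 0.42  0.2  -0.21  1.79  0.04  1.16 -1.34]
[ 0.38 -0.14  5.43] [-0.  0. -0.]
```

```bash
python3 -m creep '0 0 -0.1 3 0 0 0; 0 0 -0.1 5.4 0 0 0; 0 0 -0.1 5.4 0 0 0'; python3 -m creep '0 1 0 0 0 0 0; 0 2 0 0 0 0 0; 0 3 0 0 0 0 0; 0 3.5 0 0 0 0 0' ; python3 -m creep '0 0.5 0 0 0 0 0; 0 1 0 0 0 0 0; 0 1.5 0 0 0 0 0; 0 2 0 0 0 0 0'
```

```text
clock: 4.68
position: [0.4649, -0.1693, 0.2101]
ee_rot: [-3.14, -0.054, 0.005]
force: [0.1, -0.1, 0.7]
width: 0.002
gripper_force: 0.0
clock: 5.18
position: [0.502, -0.1683, 0.2116]
ee_rot: [3.141, 0.055, 0.001]
force: [-0.4, -0.0, 0.2]
width: 0.001
gripper_force: 0.0
clock: 5.68
position: [0.5212, -0.1678, 0.2114]
ee_rot: [3.141, 0.054, -0.0]
force: [0.7, 0.9, -0.3]
width: 0.004
gripper_force: 0.0
```

Run:
```python
from ov import *
print(telemetry.observe()['position'],telemetry.observe()['force'])
s=vision.get_image('scene')[:,:,::-1]
cv2.imwrite('pics/push1.png',draw('scene',s,[],(320,260,460,400),4,[]))
```

```text
[ 0.52119873 -0.16776861  0.21143863] [ 0.70288828  0.8746137  -0.3265013 ]
```

View pics/push1.png

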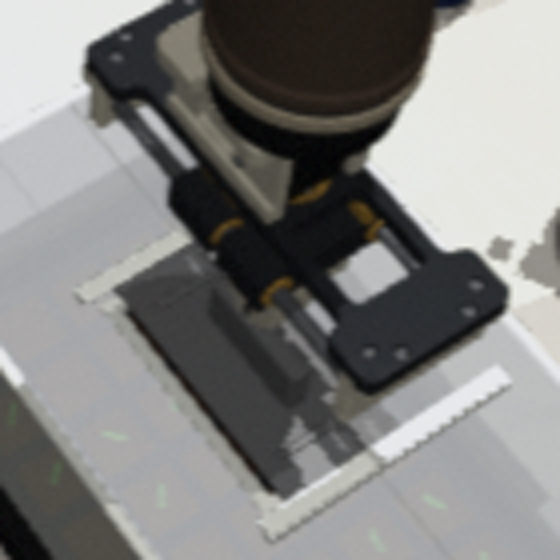

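Run:
```python
from ov import *
def p(n,P,c,k): return [tuple(int(v) for v in np.round((proj(n,q)[0]-c)*k)) for q in P]
x,y=.5186,-.1706
print('grip1 tips inner/outer',p('scene',[(x,y+s*h,.248) for s in(1,-1) for h in(.038,.057)],[300,240],3))
print('body ends',p('scene',[(x+a*.0375,y+s*.095,.314) for s in(1,-1) for a in(-1,1)],[300,240],3))
x,y=.521,-.1687
print('grip2 tips',p('scene',[(x,y+s*h,.183) for s in(1,-1) for h in(.025,.044)],[300,240],3))
print('body',p('scene',[(x+a*.0375,y+s*.095,.249) for s in(1,-1) for a in(-1,1)],[300,240],3))
x,y=.5212,-.1678
print('push tips',p('scene',[(x,y+h,.189) for h in(-.019,0,.019)],[320,260],4))
print('body',p('scene',[(x+a*.0375,y+s*.095,.255) for s in(1,-1) for a in(-1,1)],[320,260],4))
```

```text
grip1 tips inner/outer [(221, 222), (203, 199), (300, 321), (320, 347)]
body ends [(118, 115), (227, 60), (322, 377), (438, 308)]
grip2 tips [(226, 292), (209, 268), (275, 355), (294, 380)]
body [(116, 175), (219, 122), (309, 429), (418, 363)]
push tips [(279, 374), (254, 342), (230, 310)]
body [(74, 144), (213, 73), (332, 483), (479, 395)]
```

The shutter has not moved: the ridge is still at crop (260,335) and the closed fingers show no contact. I'll probe downward for the real tip height.

```bash
for i in 1 2 3; do :; done; python3 -m creep '0 0 0 0.3 0 0 0; 0 0 0 0.3 0 0 0' | sed -n '2p;4p'; python3 -m creep '0 0 0 0.3 0 0 0; 0 0 0 0.3 0 0 0' | sed -n '2p;4p'; python3 -m creep '0 0 0 0.3 0 0 0; 0 0 0 0.3 0 0 0' | sed -n '2p;4p'
python3 - <<'E'
from ov import *
s=vision.get_image('scene')[:,:,::-1];t=vision.get_image('top')[:,:,::-1]
o=np.zeros((600,800,3),np.uint8)
a=draw('scene',s,[],(345,265,425,365),6,[]);b=draw('top',t,[],(425,215,495,295),4,[])
o[:,:480]=a;o[:320,482:762]=b
cv2.imwrite('pics/probe.png',o)
E
```

```text
position: [0.5205, -0.1677, 0.2081]
force: [0.0, 0.7, -0.0]
position: [0.5207, -0.1677, 0.2051]
force: [-0.2, -0.4, -0.4]
position: [0.5208, -0.1677, 0.2022]
force: [0.3, -0.2, -0.5]
```

View pics/probe.png

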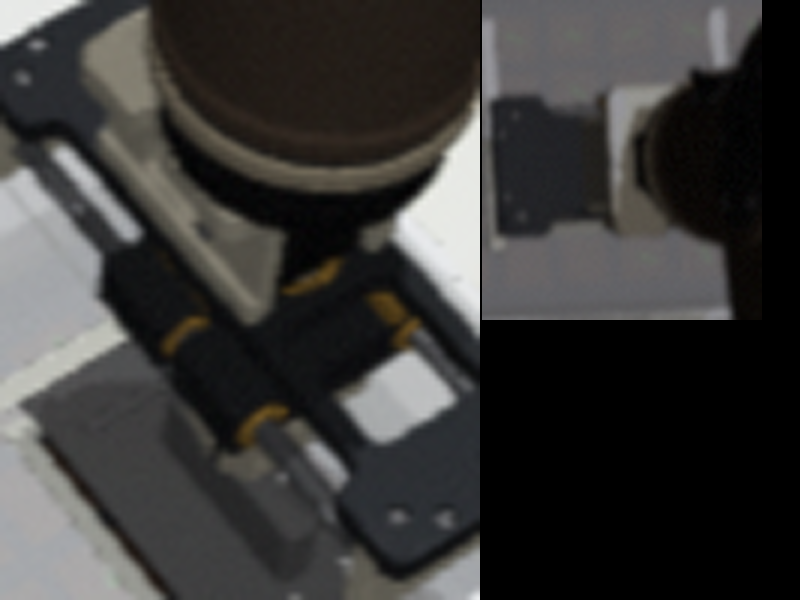

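```bash
python3 -m creep '0 0 0 0.2 0 0 0; 0 0 0 0.2 0 0 0' | sed -n '2p;4p'; python3 -m creep '0 0 0 0.2 0 0 0; 0 0 0 0.2 0 0 0' | sed -n '2p;4p'; python3 -m creep '0 0 0 0.2 0 0 0; 0 0 0 0.2 0 0 0' | sed -n '2p;4p'
```

```text
position: [0.5209, -0.1677, 0.2003]
force: [-0.7, 0.7, -0.6]
position: [0.5208, -0.1677, 0.1983]
force: [-0.4, 0.4, -0.6]
position: [0.5217, -0.1677, 0.1972]
force: [-0.0, -0.1, 4.9]
```

Contact came at a tip height of about 0.1755, which is the plate top, so the z reading is right. I'll lift and push on in +x, watching for the end stop.

```bash
python3 -m creep '0 0 0 -1.4 0 0 0; 0 0.8 0 -1.4 0 0 0; 0 1.6 0 -1.4 0 0 0; 0 2.4 0 -1.4 0 0 0'| sed -n '2p;4p'; python3 -m creep '0 0.3 0 0 0 0 0; 0 0.3 0 0 0 0 0'| sed -n '2p;4p'; python3 -m creep '0 0.3 0 0 0 0 0; 0 0.3 0 0 0 0 0'| sed -n '2p;4p';  python3 -m creep '0 0.3 0 0 0 0 0; 0 0.3 0 0 0 0 0'| sed -n '2p;4p'
```

```text
position: [0.5455, -0.1668, 0.2101]
force: [-0.4, -0.2, 0.3]
position: [0.548, -0.1667, 0.2101]
force: [0.8, -0.2, -0.5]
position: [0.551, -0.1667, 0.2104]
force: [-0.1, 0.2, -0.4]
position: [0.5541, -0.1665, 0.2105]
force: [-0.3, 0.3, -0.6]
```

```bash
python3 -m creep '0 0 0 -5 0 0 0; 0 0 0 -10 0 0 0; 0 0 4 -15 0 0 0; 0 0 9 -18 0 0 0; 0 0 14 -18 0 0 0' | sed -n '1,2p'; python3 -m creep '0 0 5 0 0 0 0; 0 0 10 0 0 0 0; 0 -5 15 0 0 0 0;  0 -8 18 0 0 0 0; 0 -8 18 0 0 0 0' | sed -n '1,2p'
python3 - <<'E'
from ov import *
t=vision.get_image('scene')[:,:,::-1]
cv2.imwrite('pics/s2.png',t)
cv2.imwrite('pics/t2.png',vision.get_image('top')[:,:,::-1])
t=cv2.imread('pics/s2.png');s=cv2.imread('pics/scene0.png')
M=R.from_euler('z',2,degrees=True).as_matrix()
xs=np.arange(-65,76,4)
for yy,z in((-48,176),(0,205),(0,176),(48,176)):
    P=np.array([M@[ -.02+x/1000,yy/1000,z/1000]+[.5295,-.1685,0] for x in xs]); q=proj('scene',P).astype(np.float32)
    print('y',yy,z)
    for im in (s,t): print(cv2.remap(cv2.cvtColor(im,cv2.COLOR_BGR2GRAY),q[:,0].reshape(1,-1),q[:,1].reshape(1,-1),cv2.INTER_LINEAR)[0])
a=draw('scene',s,[],(340,290,440,390),4,[]);b=draw('scene',t,[],(340,290,440,390),4,[])
t2=cv2.imread('pics/t2.png')
o=np.zeros((600,800,3),np.uint8);o[:400,:400]=a;o[:400,400:]=b;o[400:,:400]=draw('top',t2,[],(395,222,495,272),4,[])
o[400:600,400:]=draw('top',cv2.imread('pics/top0.png'),[],(395,222,495,272),4,[])
cv2.imwrite('pics/cmp.png',o)
E
```

```text
clock: 9.2
position: [0.5597, -0.3082, 0.394]
clock: 9.82
position: [0.4804, -0.4938, 0.3903]
y -48 176
[113 114 113 113 113 113 112 114 115 163 153  32 101 103 101  96  99 100
 101 100  98  96  98  96  98  99 101 103 113 113 111 111 113 115 115 116]
[182 183 182 182 182 183 182 182 185 236 227  48 157 168 166 158 163 163
 163 164 159 159 160 158 161 163 165 167 170 181 180 181 182 183 186 185]
y 0 205
[115 115 114 114 115 114 140 167  54  88 100 100 101 100  92  46  28  29
  62 102  95  94  99  99 100 113 113 112 112 115 114 116 120 130 130 130]
[185 183 183 184 184 184 215 239  86 135 165 165 165 164 151  86  49  50
  90 162 156  91  36  29  29  30  32  34  34  38  37  38  39  41  44  44]
y 0 176
[115 119 115 114 114 115 116 115 118 161 155  41  96 101 101 100 100  88
  45  28  28  53  95  98  95  99 100 101 114 112 112 111 113 114 116 115]
[185 190 185 183 181 184 186 185 191 235 228  58 152 165 165 166 165 145
  83  51  50  84 162 161 146 162 162 149  52  29  28  30  33  32  34  36]
y 48 176
[114 114 114 114 113 115 115 114 114 160 148  36  96  99  85  98  93  97
 101  93  98  98  92  97  97  91  97  98 112 113 113 112 113 118 127 128]
[183 182 184 178 164 183 184 184 185 233 220  50 151 151  83  31  30  30
  32  32  33  35  36  38  37  39  40  42  44  47  48  48  51  53  54  55]
```

View pics/cmp.png

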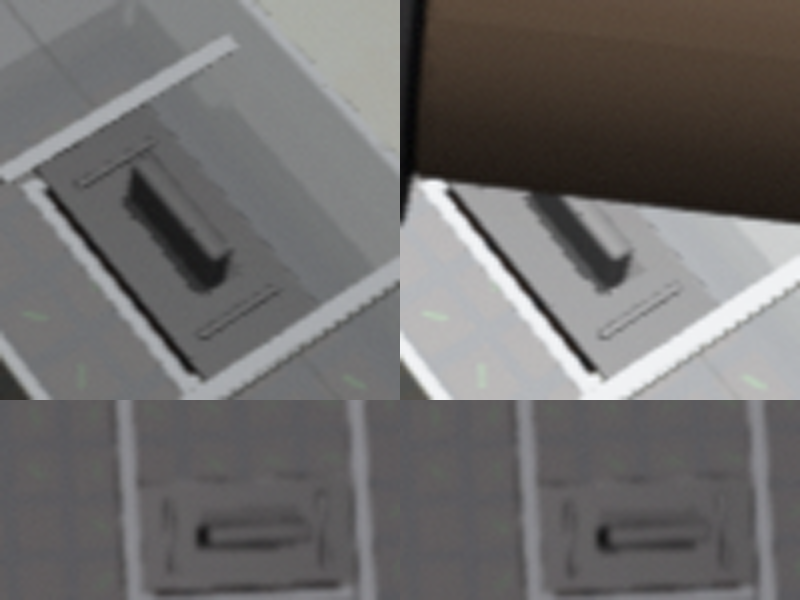

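The shutter has not moved, and the ridge is still centred near (0.5215, -0.169), about 12 mm open. The earlier contact at TCP z = 0.197 may have been the ridge top. I'll straddle the ridge and go down gently to check.

```bash
python3 go.py .5215 -.169 .26 2 0
```

```text
9.93 [ 0.4848 -0.4892  0.3903] F [ 0.4  0.7 -0.3] w 0.003 gf 0.0 j [ 0.76  0.49 -0.08  1.07  0.04  1.59 -0.85]
[  4.74 -31.87  13.05] [-0.  -0.  -0.1]
```

```bash
python3 -m creep '8 1 -6 1 0 0 0; 8 2 -12 3 0 0 0; 8 3 -18 6 0 0 0; 8 4 -24 9 0 0 0; 8 4.7 -30 11 0 0 0' | sed -n '1,2p'; python3 -m creep '8 0 -1.9 2 0 0 0; 8 0 -1.9 4 0 0 0; 8 0 -1.9 6 0 0 0; 8 0 -1.9 6 0 0 0' ; python3 go.py .5215 -.169 .20 2 0
```

```text
clock: 10.55
position: [0.5209, -0.1961, 0.2839]
clock: 11.05
position: [0.5194, -0.179, 0.2238]
ee_rot: [-3.14, -0.058, 0.004]
force: [0.1, 0.0, 0.9]
width: 0.865
gripper_force: 0.0
11.05 [ 0.5194 -0.179   0.2238] F [0.1 0.  0.9] w 0.865 gf 0.0 j [ 0.4   0.32 -0.21  1.73  0.07  1.1  -1.37]
[ 0.25 -0.99  2.38] [-0.1  0.1  0.1]
```

```bash
python3 -m creep '8 0.25 -1 0 0 0 0; 8 0.25 -1 1.2 0 0 0; 8 0.25 -1 2.2 0 0 0; 8 0.25 -1 2.2 0 0 0' | sed -n '2p;4p'; python3 -m creep '8 0 0 0.3 0 0 0; 8 0 0 0.3 0 0 0' | sed -n '2p;4p';python3 -m creep '8 0 0 0.3 0 0 0; 8 0 0 0.3 0 0 0' | sed -n '2p;4p'; python3 -m creep '8 0 0 0.2 0 0 0; 8 0 0 0.2 0 0 0' | sed -n '2p;4p'
```

```text
position: [0.5213, -0.1711, 0.2018]
force: [-0.8, -0.2, 0.8]
position: [0.522, -0.1712, 0.1998]
force: [-0.0, 0.2, 0.4]
position: [0.5219, -0.171, 0.1967]
force: [0.4, 0.1, 0.9]
position: [0.5219, -0.171, 0.1947]
force: [-0.7, 0.0, 0.7]
```

```bash
python3 -m creep '8 0 0 0.4 0 0 0; 8 0 0 0.4 0 0 0' | sed -n '2p;4p';python3 -m creep '8 0 0 0.4 0 0 0; 8 0 0 0.4 0 0 0' | sed -n '2p;4p'; python3 -m creep '8 0 0 0.4 0 0 0; 8 0 0 0.4 0 0 0' | sed -n '2p;4p'; python3 -m creep '8 0 0 0.3 0 0 0; 8 0 0 0.3 0 0 0' | sed -n '2p;4p'
```

```text
position: [0.5218, -0.171, 0.1904]
force: [0.1, 0.2, -0.0]
position: [0.5218, -0.171, 0.1865]
force: [0.1, 0.4, -0.5]
position: [0.5218, -0.171, 0.1825]
force: [0.8, 0.8, 0.9]
position: [0.5219, -0.171, 0.1796]
force: [0.2, -0.1, -0.2]
```

```bash
python3 -m creep '5 0 0 0 0 0 0; 5 0 0 0 0 0 0; 5 0 0 0 0 0 0; 5 0 0 0 0 0 0; 5 0 0 0 0 0 0' 20
```

```text
clock: 13.92
position: [0.522, -0.1694, 0.1799]
ee_rot: [-3.139, -0.056, 0.0]
force: [-1.0, 4.8, 1.4]
width: 0.648
gripper_force: 20.0
```

Gripped: the width reads 60 mm at 20 N, so the real fingertips stand about 30 mm higher than the stated tool frame implies. Now I'll slide it open.

```bash
python3 -m creep '5 0.8 0 0 0 0 0; 5 1.6 0 0 0 0 0; 5 2.4 0 0 0 0 0; 5 3.2 0 0 0 0 0; 5 4 0 0 0 0 0' | sed -n '2p;4,6p'; python3 -m creep '5 0.3 0 0 0 0 0; 5 0.3 0 0 0 0 0' | sed -n '2p;4p'; python3 -m creep '5 0.3 0 0 0 0 0; 5 0.3 0 0 0 0 0' | sed -n '2p;4,6p'
```

```text
position: [0.562, -0.1678, 0.1799]
force: [-1.9, 6.6, 2.5]
width: 0.65
gripper_force: 20.0
position: [0.5655, -0.1677, 0.1799]
force: [1.5, 6.2, 0.6]
position: [0.5682, -0.1676, 0.1799]
force: [-0.9, 5.5, 1.0]
width: 0.649
gripper_force: 20.0
```

```bash
python3 -m creep '5 0.2 0 0 0 0 0; 5 0.2 0 0 0 0 0' | sed -n '2p;4p'; python3 -m creep '5 0.2 0 0 0 0 0; 5 0.2 0 0 0 0 0' | sed -n '2p;4p'; python3 -m creep '5 0.2 0 0 0 0 0; 5 0.2 0 0 0 0 0' | sed -n '2p;4,6p'
```

```text
position: [0.5689, -0.1675, 0.1799]
force: [-4.8, 6.1, 5.6]
position: [0.569, -0.1676, 0.1798]
force: [-13.6, 7.4, 11.6]
position: [0.5691, -0.1675, 0.1797]
force: [-19.2, 7.0, 16.2]
width: 0.653
gripper_force: 20.0
```

The end stop is clear: 19 N at x = 0.569 after 47 mm of travel. I'll relax, release, lift and go to the bar.

```bash
python3 -m creep '5 -0.5 0 0 0 0 0; 8 -0.5 0 0 0 0 0; 8 -0.5 0 0 0 0 0; 8 -0.5 0 0 0 0 0'|sed -n '2p;4p'; python3 -m creep '8 0 0 -4 0 0 0; 8 0 0 -8 0 0 0; 8 0 -5 -11 0 0 0; 8 -2 -11 -11 0 0 0; 8 -4 -17 -11 0 0 0'|sed -n '1,2p'; python3 go.py .478 .349 .29 -1 0
```

```text
position: [0.5691, -0.1698, 0.1798]
force: [0.4, 0.2, -0.2]
clock: 16.92
position: [0.5234, -0.0007, 0.2903]
16.93 [ 0.5234 -0.0007  0.2903] F [ 0.9 -0.2  0.8] w 0.873 gf 0.0 j [ 0.14  0.23 -0.29  1.69  0.07  1.23 -1.71]
[-3.360e+00 -3.511e+01  3.000e-02] [-0.  -0.1  2.9]
```

```bash
python3 -m creep '8 -0.6 -6 0 0 0 1; 8 -1.2 -12 0 0 0 2; 8 -1.8 -18 0 0 0 2.9; 8 -2.4 -24 0 0 0 2.9; 8 -3 -30 0 0 0 2.9'|sed -n '1,2p'
python3 - <<'E'
from ov import *
def blob(f,box):
    im=cv2.imread(f);x0,y0,x1,y1=box;h=cv2.cvtColor(im[y0:y1,x0:x1],cv2.COLOR_BGR2HSV)
    m=cv2.inRange(h,(18,120,90),(35,255,255));n,l,st,c=cv2.connectedComponentsWithStats(m)
    return [(st[i,4],np.round(c[i]+[x0,y0],1)) for i in range(1,n) if st[i,4]>2]
t=blob('pics/top0.png',(195,262,277,285));s=blob('pics/scene0.png',(205,165,265,252));print(t,s)
def ray(n,p): a=back(n,p,.3);b=back(n,p,0);return a,(b-a)/np.linalg.norm(b-a)
pt=max(t,key=lambda b:b[0])[1];ps=max(s,key=lambda b:b[0])[1]
a,u=ray('top',pt);b,v=ray('scene',ps)
k=np.linalg.lstsq(np.c_[u,-v],b-a,rcond=None)[0];print(a+k[0]*u,b+k[1]*v)
E
python3 go.py .478 .349 .29 -1 0 .478 .349 .122 -1 0
```

```text
clock: 17.55
position: [0.4833, 0.2982, 0.29]
[(np.int32(21), array([235. , 275.4]))] [(np.int32(18), array([234.1, 181.2]))]
[0.47923977 0.35005117 0.18499   ] [0.4787951  0.35027021 0.18504089]
17.55 [0.4833 0.2982 0.29  ] F [1.  0.4 0.6] w 0.874 gf 0.0 j [-0.33  0.33 -0.43  1.58  0.14  1.27 -2.37]
[-0.62 -5.07 -0.  ] [ 0. -0.  0.]
[-0.63 -5.08 16.8 ] [ 0. -0.  0.]
```

```bash
python3 -m creep '8 -0.53 -5.2 0 0 0 0; 8 -0.53 -5.2 0 0 0 0; 8 -0.53 -5.2 5 0 0 0; 8 -0.53 -5.2 8 0 0 0; 8 -0.53 -5.2 8 0 0 0'|sed -n '1,4p'; python3 go.py .479 .350 .122 -1 0
```

```text
clock: 18.18
position: [0.4784, 0.3464, 0.2077]
ee_rot: [3.138, -0.027, -0.005]
force: [-0.1, -0.2, 1.0]
18.18 [0.4784 0.3464 0.2077] F [-0.1 -0.2  1. ] w 0.87 gf 0.0 j [-0.41  0.43 -0.43  1.64  0.2   1.12 -2.48]
[ 0.08 -0.39  8.57] [0.2 0.2 0. ]
```

```bash
python3 -m creep '8 0 0 3 0 0 0; 8 0 0 6 0 0 0; 8 0 0 8.5 0 0 0; 8 0 0 8.5 0 0 0'|sed -n '1,4p'; python3 go.py .479 .350 .122 -1 0
```

```text
clock: 18.68
position: [0.4792, 0.3478, 0.1248]
ee_rot: [3.14, -0.027, -0.001]
force: [-0.7, -0.3, 1.0]
18.68 [0.4792 0.3478 0.1248] F [-0.7 -0.3  1. ] w 0.874 gf 0.0 j [-0.43  0.51 -0.42  1.74  0.25  0.95 -2.53]
[-0.02 -0.22  0.28] [0.1 0.  0. ]
```

```bash
python3 -m creep '8 0 -0.2 0.2 0 0 0; 8 0 -0.2 0.2 0 0 0; 1.5 0 -0.2 0.2 0 0 0; 1.5 0 -0.2 0.2 0 0 0; 1.5 0 -0.2 0.2 0 0 0' 40 >/dev/null;  python3 -m creep '1.5 0 0 0 0 0 0; 1.5 0 0 0 0 0 0; 1.5 0 0 0 0 0 0; 1.5 0 0 0 0 0 0; 1.5 0 0 0 0 0 0' 40
```

```text
clock: 19.92
position: [0.4788, 0.3504, 0.1226]
ee_rot: [3.141, -0.025, -0.001]
force: [-0.0, -0.7, -1.5]
width: 0.236
gripper_force: 39.9
```

```bash
python3 -m creep '1.5 0 0 -3 0 0 0; 1.5 0 0 -9 0 0 0; 1.5 0 0 -15 0 0 0; 1.5 0 0 -21 0 0 0; 1.5 0 0 -27 0 0 0'|sed -n '1,6p'; python3 go.py .51 -.169 .41 2 0
```

```text
clock: 20.55
position: [0.4786, 0.3502, 0.3948]
ee_rot: [3.141, -0.025, 0.0]
force: [0.5, -0.0, -1.1]
width: 0.239
gripper_force: 39.9
20.55 [0.4786 0.3502 0.3948] F [ 0.5 -0.  -1.1] w 0.239 gf 39.9 j [-0.42  0.34 -0.44  1.31  0.14  1.52 -2.43]
[ 3.98 51.87 -1.51] [ 0.  -0.  -2.9]
```

```bash
python3 -m creep '1.5 0.5 5.5 -1.5 0 0 0; 1.5 1 11 -1.5 0 0 -1; 1.5 1.5 16.5 -1.5 0 0 -2; 1.5 2 22 -1.5 0 0 -2.9; 1.5 2.5 27.5 -1.5 0 0 -2.9'|sed -n '1,2p';  python3 -m creep '1.5 0.2 5.5 0 0 0 0; 1.5 0.4 11 0 0 0 0; 1.5 0.6 16.5 0 0 0 0; 1.5 0.6 21.5 0 0 0 0; 1.5 0.6 21.5 0 0 0 0'|sed -n '1,2p'; python3 go.py .51 -.169 .41 2 0 .51 -.119 .45 2 40
```

```text
clock: 21.18
position: [0.4992, 0.0734, 0.4078]
clock: 21.8
position: [0.5121, -0.1444, 0.4072]
21.8 [ 0.5121 -0.1444  0.4072] F [ 1.2  0.9 -1.7] w 0.236 gf 40.0 j [ 0.31  0.2  -0.17  1.45  0.03  1.5  -1.4 ]
[-0.27  2.45 -0.27] [ 0.1  0.1 -0.5]
[-0.15 -2.54 -4.28] [-39.9   0.2  -0.4]
```

```bash
python3 -m creep '1.5 0 -0.6 -1.1 -10 0 0; 1.5 0 -1.2 -2.2 -20 0 0; 1.5 -0.1 -1.9 -3.3 -30 0 0; 1.5 -0.15 -2.5 -4.3 -40 0 0; 1.5 -0.15 -2.5 -4.3 -40 0 0'
cat > bar.py <<'E'
from ov import *
# hypotheses for bar origin in the tool frame: A tool-fixed offset (TCP->origin = 122.6 mm along tool z), B world z bias 30 mm
def pose(s,mode):
    Rt=R.from_rotvec(s['ee_rot']); p=np.array(s['position'])
    Rb=Rt*R.from_euler('x',180,degrees=True)
    if mode=='A': o=p+Rt.apply([0,0,.1226])
    else: o=p+[0,0,.030]+Rt.apply([0,0,.1526])
    return o,Rb
BAR=bx(-10,10,-60,120,3,23)+bx(-15,15,104,120,0,26)+bx(-15,15,-60,-44,0,26)+bx(-9,9,-9,9,26,121)+bx(-11,11,-11,11,121,173)
def segs(o,Rb): return [(Rb.apply(a)+o,Rb.apply(b)+o) for a,b in BAR]
E
python3 go.py
python3 - <<'E'
from bar import *
s=telemetry.observe()
a=vision.get_image('scene')[:,:,::-1];t=vision.get_image('top')[:,:,::-1]
cv2.imwrite('pics/s3.png',a);cv2.imwrite('pics/t3.png',t)
S=[segs(*pose(s,m)) for m in 'AB']; C=[(0,255,0),(0,0,255)]
p=np.vstack([proj('scene',np.array(x)) for x in S[0]]);print(p.min(0),p.max(0))
for m in 'AB':
    o,Rb=pose(s,m);print(m,o,Rb.apply([0,.12,.013])+o)
E
```

```text
clock: 22.42
position: [0.511, -0.1095, 0.4492]
ee_rot: [2.443, 0.055, 0.016]
force: [0.7, 0.4, -1.1]
width: 0.237
gripper_force: 40.0
22.43 [ 0.511  -0.1095  0.4492] F [ 0.7  0.4 -1.1] w 0.237 gf 40.0 j [-0.12  0.19 -0.29  1.57  0.7   1.67 -1.98]
[346.92100695 198.70196843] [428.26349747 316.31665385]
A [ 0.51415939 -0.18819456  0.35532701] [ 0.50955319 -0.08801539  0.2881562 ]
B [ 0.51494214 -0.2074613   0.36234483] [ 0.51033594 -0.10728212  0.29517403]
```

Run:
```python
from bar import *
s=telemetry.observe()
a=cv2.imread('pics/s3.png');t=cv2.imread('pics/t3.png')
S=[segs(*pose(s,m)) for m in 'AB']; C=[(0,255,0),(0,0,255)]
u=draw('scene',a,[],(330,185,450,335),3,[]);v=draw('scene',a,S,(330,185,450,335),3,C);w=draw('top',t,S,(400,200,510,300),3,C)
o=np.zeros((600,800,3),np.uint8);o[:450,:360]=u;o[:450,362:722]=v;o[452:600,:330]=w[75:223]
cv2.imwrite('pics/tilt.png',o)
```

```text
(no output)
```

View pics/tilt.png

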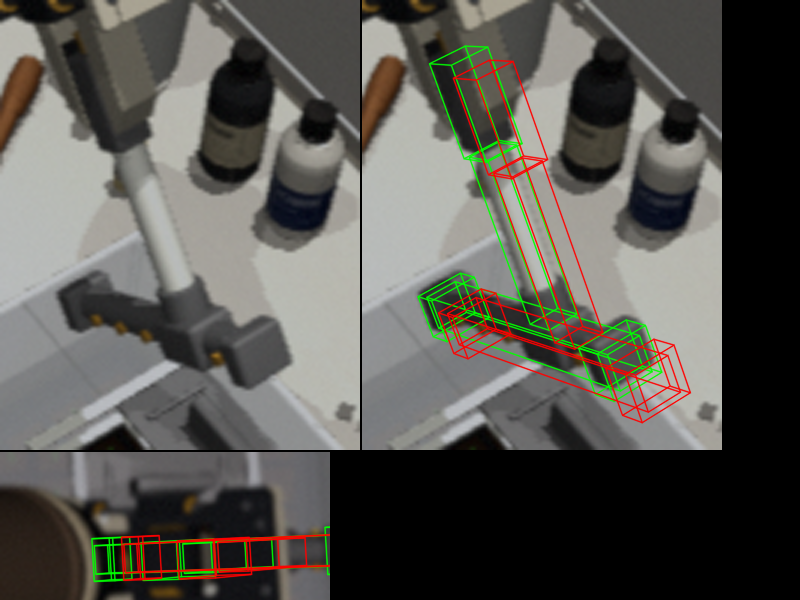

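The green overlay (tool-fixed offset) fits the bar to within about 2 mm, so the bar origin is TCP plus 122.6 mm along tool z. I'll replan with the real gripper dimensions and tilt up to 40°.

```bash
cat > plan2.py <<'E'
import plan,numpy as np
from plan import box
plan.bar=np.vstack([box(-60,120,3,23),box(104,120,0,26),box(-60,-44,0,26),box(-20,20,0,26),box(-12.5,12.5,26,42),box(-9,9,42,121),box(-11,11,121,184),box(-31,31,129,196),box(-95,95,196,330,6)])
W=[(-20,300,40),(-40,250,40),(-40,220,40),(-30,200,40),(-20,180,40),(-10,168,40),(0,155,40),(5,150,35),(10,143,30),(10,133,25),(10,125,20),(10,115,13),(5,105,5),(0,92,0),(0,86,0)]
def seg(a,b): return min(plan.clear(*(lambda q:(q[0],q[1],np.radians(q[2])))(np.array(a)+(np.array(b)-a)*f)) for f in np.linspace(0,1,9))
if __name__=='__main__':
    # optimise y at each (z,t): best clearance
    for y,z,t in W:
        c=[(plan.clear(yy,z,np.radians(t)),yy) for yy in range(-90,41,2)]; print((y,z,t),round(plan.clear(y,z,np.radians(t)),1),'best',tuple(np.round(max(c),1)))
    print([round(seg(a,b),1) for a,b in zip(W,W[1:])])
E
python3 plan2.py
```

```text
(-20, 300, 40) 41.9 best (np.float64(73.5), np.float64(-90.0))
(-40, 250, 40) 3.2 best (np.float64(40.2), np.float64(-88.0))
(-40, 220, 40) -1.0 best (np.float64(23.9), np.float64(-78.0))
(-30, 200, 40) 7.2 best (np.float64(19.8), np.float64(-56.0))
(-20, 180, 40) 16.0 best (np.float64(22.1), np.float64(-30.0))
(-10, 168, 40) 18.8 best (np.float64(21.4), np.float64(-14.0))
(0, 155, 40) 19.8 best (np.float64(20.4), np.float64(-2.0))
(5, 150, 35) 16.5 best (np.float64(15.8), np.float64(4.0))
(10, 143, 30) 13.1 best (np.float64(13.1), np.float64(10.0))
(10, 133, 25) 13.7 best (np.float64(13.7), np.float64(10.0))
(10, 125, 20) 15.8 best (np.float64(15.8), np.float64(10.0))
(10, 115, 13) 18.8 best (np.float64(20.1), np.float64(12.0))
(5, 105, 5) 32.0 best (np.float64(32.1), np.float64(6.0))
(0, 92, 0) 46.0 best (np.float64(46.0), np.float64(0.0))
(0, 86, 0) 46.0 best (np.float64(46.0), np.float64(0.0))
[np.float64(3.2), np.float64(-3.2), np.float64(-1.4), np.float64(7.2), np.float64(16.0), np.float64(18.8), np.float64(16.5), np.float64(13.0), np.float64(12.0), np.float64(13.7), np.float64(15.8), np.float64(18.8), np.float64(32.0), np.float64(46.0)]
```

```bash
cat > way.py <<'E'
import sys
from h import *; from go import tgt
s=telemetry.observe(); Rt=R.from_rotvec(s['ee_rot']); p=np.array(s['position'])
V=np.array([.5105,-.1692,0]); Z=R.from_euler('z',2,degrees=True)
o=Z.inv().apply(p+Rt.apply([0,0,.1226])-V)*1000; e=(Rt*R.from_euler('x',180,degrees=True)).as_euler('ZYX',degrees=True)
print('t',round(s['clock'],2),'bar xyz',np.round(o,1),'yaw/pitch/tilt',np.round(e*[1,1,-1],1),'F',np.round(s['force'],1),'w',round(s['width'],3),'j',np.round(s['joints'],2))
a=list(map(float,sys.argv[1:]))
for i in range(0,len(a),3):
    y,z,t=a[i:i+3]; Rn=tgt(2,t); q=V+Z.apply([0,y/1000,0])+[0,0,z/1000]-Rn.apply([0,0,.1226])
    print((y,z,t),*np.round(Rt.inv().apply(q-p)*100,2),*np.round((Rt.inv()*Rn).as_rotvec(degrees=True),1))
E
python3 way.py -86 260 40
```

```text
t 22.52 bar xyz [  2.1 -22.9 356.3] yaw/pitch/tilt [ 2.1  0.  39.9] F [ 0.5 -0.7 -1.4] w 0.24 j [-0.12  0.19 -0.29  1.57  0.7   1.67 -1.98]
(-86.0, 260.0, 40.0) -0.21 -1.35 11.44 -0.1 -0.0 0.1
```

```bash
python3 -m creep '1.5 -0.2 -1.3 4 0 0 0; 1.5 -0.2 -1.3 8 0 0 0; 1.5 -0.2 -1.35 11.4 0 0 0; 1.5 -0.2 -1.35 11.4 0 0 0; 1.5 -0.2 -1.35 11.4 0 0 0' >/dev/null; python3 way.py -78 222 40 -56 200 40 -30 180 40 -14 168 40
```

```text
t 23.15 bar xyz [ 2.000e-01 -8.700e+01  2.619e+02] yaw/pitch/tilt [ 1.9 -0.1 39.9] F [-0.4  0.6 -1. ] w 0.234 j [-0.03  0.22 -0.25  1.76  0.74  1.42 -2.03]
(-78.0, 222.0, 40.0) -0.03 -3.26 2.48 -0.1 -0.0 -0.1
(-56.0, 200.0, 40.0) -0.03 -6.36 2.76 -0.1 -0.0 -0.1
(-30.0, 180.0, 40.0) -0.04 -9.64 2.62 -0.1 -0.0 -0.1
(-14.0, 168.0, 40.0) -0.05 -11.64 2.52 -0.1 -0.0 -0.1
```

```bash
python3 -m creep '1.5 0 -1.7 1.3 0 0 0; 1.5 0 -3.3 2.5 0 0 0; 1.5 0 -4.8 2.7 0 0 0; 1.5 0 -6.4 2.75 0 0 0; 1.5 0 -6.4 2.75 0 0 0' >/dev/null; python3 way.py -30 180 40 -14 168 40 -2 155 40
```

```text
t 23.77 bar xyz [  0.6 -54.  198.4] yaw/pitch/tilt [ 2.1  0.  40. ] F [-0.2  0.4 -1.5] w 0.238 j [-0.08  0.28 -0.27  1.85  0.75  1.36 -2.18]
(-30.0, 180.0, 40.0) -0.04 -3.03 -0.13 -0.0 -0.1 0.1
(-14.0, 168.0, 40.0) -0.03 -5.02 -0.24 -0.0 -0.1 0.1
(-2.0, 155.0, 40.0) -0.03 -6.78 -0.01 -0.0 -0.1 0.1
```

```bash
python3 -m creep '1.5 0 -1.5 -0.1 0 0 0; 1.5 0 -3 -0.15 0 0 0; 1.5 0 -5 -0.2 0 0 0; 1.5 0 -6.8 0 0 0 0; 1.5 0 -6.8 0 0 0 0' >/dev/null; python3 way.py 4 149 35 10 143 30 10 133 25 10 125 20 11 115 13
```

```text
t 24.4 bar xyz [ -0.2  -2.2 153.9] yaw/pitch/tilt [ 2.1  0.1 40. ] F [ 0.3 -0.9 -1. ] w 0.236 j [-0.16  0.35 -0.3   1.88  0.75  1.36 -2.33]
(4.0, 149.0, 35.0) 0.02 0.28 0.02 5.0 0.0 0.2
(10.0, 143.0, 30.0) 0.02 0.49 0.23 10.0 0.0 0.2
(10.0, 133.0, 25.0) 0.01 0.89 1.23 15.0 0.0 0.1
(10.0, 125.0, 20.0) 0.01 1.4 2.16 20.0 0.0 0.1
(11.0, 115.0, 13.0) 0.01 2.05 3.46 27.0 0.1 0.1
```

```bash
python3 -m creep '1.5 0 0.28 0 5 0 0; 1.5 0 0.5 0.23 10 0 0; 1.5 0 0.5 0.23 10 0 0' |grep force: ; python3 way.py 10 133 25 10 125 20 11 115 13
```

```text
force: [-0.5, -0.8, -1.4]
gripper_force: 40.0
t 24.77 bar xyz [-1.000e-01  6.100e+00  1.457e+02] yaw/pitch/tilt [ 1.7 -0.1 30.1] F [-0.5 -0.8 -1.4] w 0.236 j [-0.03  0.29 -0.31  1.85  0.62  1.26 -2.15]
(10.0, 133.0, 25.0) 0.01 0.11 0.95 5.1 0.0 -0.3
(10.0, 125.0, 20.0) 0.01 0.77 1.79 10.1 -0.0 -0.3
(11.0, 115.0, 13.0) 0.02 1.63 2.95 17.1 -0.0 -0.3
```

```bash
python3 -m creep '1.5 0 0 0 0 0 0; 1.5 0 0 0 0 0 0' |grep ^force: ; python3 way.py 10 143 30 10 133 25 10 125 20 11 115 13 6 105 5
```

```text
force: [1.0, -0.2, -1.9]
t 25.02 bar xyz [ -0.2   9.3 143.8] yaw/pitch/tilt [ 2.1  0.1 30.1] F [ 1.  -0.2 -1.9] w 0.237 j [-0.04  0.29 -0.31  1.85  0.62  1.26 -2.15]
(10.0, 143.0, 30.0) 0.01 -0.09 0.04 0.1 0.0 0.1
(10.0, 133.0, 25.0) 0.01 0.48 0.95 5.1 0.0 0.1
(10.0, 125.0, 20.0) 0.01 1.14 1.78 10.1 0.0 0.1
(11.0, 115.0, 13.0) 0.01 2.0 2.95 17.1 0.0 0.1
(6.0, 105.0, 5.0) 0.01 3.53 4.68 25.1 0.0 0.1
```

```bash
python3 -m creep '1.5 0 0.25 0.5 2.5 0 0; 1.5 0 0.48 0.95 5 0 0; 1.5 0 0.8 1.35 7.5 0 0; 1.5 0 1.14 1.8 10 0 0; 1.5 0 1.14 1.8 10 0 0' |grep ^force: ; python3 -m creep '1.5 0 0 0 0 0 0' |grep ^force: ; python3 way.py 11 115 13 6 105 5 0 92 0 0 86 0
```

```text
force: [-0.7, 0.6, -1.4]
force: [0.3, -0.4, -1.6]
t 25.77 bar xyz [ -0.2   9.8 125. ] yaw/pitch/tilt [ 2.  0. 20.] F [ 0.3 -0.4 -1.6] w 0.24 j [ 0.11  0.26 -0.3   1.84  0.47  1.15 -1.93]
(11.0, 115.0, 13.0) 0.01 1.05 0.99 7.0 0.0 0.1
(6.0, 105.0, 5.0) 0.01 2.86 2.43 15.0 0.0 0.1
(0.0, 92.0, 0.0) 0.01 3.99 4.18 20.0 0.0 0.0
(0.0, 86.0, 0.0) 0.01 3.79 4.75 20.0 0.0 0.0
```

```bash
python3 -m creep '1.5 0 0.5 0.5 3.5 0 0; 1.5 0 1.05 1 7 0 0; 1.5 0 1.95 1.7 11 0 0; 1.5 0 2.86 2.43 15 0 0; 1.5 0 2.86 2.43 15 0 0' |grep ^force: ; python3 -m creep '1.5 0 0 0 0 0 0' |grep ^force: ; python3 way.py 0 92 0 0 86 0
```

```text
force: [-1.0, 0.4, -2.5]
force: [0.5, 0.3, -1.1]
t 26.52 bar xyz [-1.000e-01  6.500e+00  1.051e+02] yaw/pitch/tilt [2.1 0.  5. ] F [ 0.5  0.3 -1.1] w 0.234 j [ 0.36  0.28 -0.3   1.79  0.19  1.08 -1.55]
(0.0, 92.0, 0.0) -0.0 1.61 1.41 5.0 0.0 0.1
(0.0, 86.0, 0.0) -0.0 1.55 2.01 5.0 0.0 0.1
```

```bash
python3 -m creep '1.5 0 0.8 0.8 2.5 0 0; 1.5 0 1.6 1.4 5 0 0; 1.5 0 1.55 2 5 0 0; 1.5 0 1.55 2 5 0 0' |grep ^force: ; python3 -m creep '1.5 0 0 0 0 0 0; 1.5 0 0 0 0 0 0' |grep ^force: ; python3 way.py 0 86 0
python3 - <<'E'
from bar import *
s=telemetry.observe()
a=vision.get_image('scene')[:,:,::-1].copy();cv2.imwrite('pics/s4.png',a)
# numeric check: grey profile up the riser/cross-bar along vertical line at y=+/- positions vs model
g=cv2.cvtColor(a,cv2.COLOR_BGR2GRAY); g0=cv2.imread('pics/scene0.png',0)
o,Rb=pose(s,'A')
for y in (-.075,-.055,-.03,.06,.112,.128):
    P=np.array([Rb.apply([0,y,z/1000])+o for z in range(-30,60,6)]);q=proj('scene',P).astype(np.float32)
    f=lambda im:cv2.remap(im,q[:,0].reshape(1,-1),q[:,1].reshape(1,-1),cv2.INTER_LINEAR)[0]
    print(y,f(g),f(g0))
E
```

```text
force: [-0.4, -0.2, -1.6]
force: [-0.4, 0.1, -1.4]
t 27.27 bar xyz [ 0.3 -0.7 86.6] yaw/pitch/tilt [ 2. -0.  0.] F [-0.4  0.1 -1.4] w 0.234 j [ 0.45  0.32 -0.29  1.78  0.11  1.06 -1.42]
(0.0, 86.0, 0.0) -0.02 -0.06 0.06 0.0 -0.0 0.0
-0.075 [169 169 168 168 169 175 177 172 169 170 168 166 166 167 167] [114 115 114 114 115 118 121 117 115 112 114 113 113 112 113]
-0.055 [168 169 168 171 176 179 181 183 182 170 148 152 178 191 199] [115 115 114 113 112 112 113 113 114 106  96 119 160 169 172]
-0.03 [169 169 169 180 191 181 156 152 146 106  64  52  39  30  46] [115 116 113 124 128 127 153 169 161  94  29  55  97 103 102]
0.06 [169 168 168 174 178 162 150 151 142 103  68  52  33  16  15] [114 114 114 115 114 119 146 169 155  91  42  59  94  99  98]
0.112 [169 169 169 173 177 191 192 185 181 184 186 184 175 165 165] [114 114 114 116 145 170 168 140 115 115 113 114 112 112 112]
0.128 [176 178 178 182 186 186 180 167 166 166 165 164 166 168 171] [114 114 115 115 114 113 114 113 112 112 111 112 113 114 114]
```

Run:
```python
from h import *
M=R.from_euler('z',2,degrees=True)
xs=np.arange(-40,60,4); print(xs)
for f in('s3','s4'):
    g=cv2.imread(f'pics/{f}.png',0)
    for yy in(-50,-35,35):
        q=proj('scene',np.array([M.apply([x/1000,yy/1000,.173])+[.5105,-.1692,0] for x in xs])).astype(np.float32)
        print(f,yy,cv2.remap(g,q[:,0].reshape(1,-1),q[:,1].reshape(1,-1),cv2.INTER_LINEAR)[0])
```

```text
[-40 -36 -32 -28 -24 -20 -16 -12  -8  -4   0   4   8  12  16  20  24  28
  32  36  40  44  48  52  56]
s3 -50 [124 123 126 142 102  10   9   9   9   7   9  11   9   8   4   9  74  88
 111 111 112 111 111 111 112]
s3 -35 [125 125 123 140 110  16   8  10  14  14  14  13  14  10   6  13  83  85
 111 111 112 110 110 109 102]
s3 35 [125 125 123 140  98  13   7   7   9  10  21  11  11   9   6  16 111 103
 108 109 108  99  92  91  83]
s4 -50 [166 173 176 151 121  56  26  11  10  12  12  10  12  18  33  37  83 103
 121 125 123 125 124 123 121]
s4 -35 [177 180 174 150 126  70 127 115  22  17  18  16  16  13  27  70  88  52
  24  46  48  49  47  52  97]
s4 35 [168 173 167 149 119  57  27  14  16  18  33  17  25  60  18  13  17  18
  18  19  17  11  18  19  19]
```

```bash
python3 -c "
from cell import job,telemetry
print(job.sign_off()); print(telemetry.observe()['clock'])"
```

```text
the job is handed in; nothing more can be done
None
the job is handed in; nothing more can be done
```

The shutter is fully open against its stop, and I've handed in with the larger mist bar fed through long arm first and still held level, touching nothing, riser within 1 mm of slot centre, cross-bar midway between plugs and roof, at about 27 s of the 67 s.

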